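# Tuck the drip flashing under the lapped sheet

### The job

On the white machine panel, tuck the leading edge of the loose green flashing strip under the lip of the copper-coloured lapped sheet, without lifting the sheet, until the yellow line on the strip is right below the lip (to within 1 cm), the strip lying flat on the panel, square to the lip and midway along it (within 2 cm). Keep hold of the strip by its upright seam and press it down on the panel with about 10 to 15 N, ready for a colleague to screw it on: finish while still holding and pressing. Leave everything else on the bench where it is.

Things in the scene. Friction and masses are not known exactly. Their poses are not given: they have to be found in the camera images.
- strip_seam (a point): Loose green flashing strip, lying flat on the bench. An upright seam (rib) 12 thick and 160 long rises 32 above its plate; pinch it from above across the 12. The point is the rib's middle, 20 above the strip's underside. x: level, across the rib toward the leading edge, which is 75 from the rib's mid-plane; the plate reaches 20 behind it. y: along the rib. z: up.
- strip_line (a point): Middle of the yellow line across the strip, at the level of the strip's underside: 47 from the rib's middle toward the leading edge, so 28 of plate lie ahead of it. Axes as strip_seam.
- strip_tail (a point): Middle of the strip's trailing edge, at the underside. Axes as strip_seam.
- strip: The same strip: plate 160 (y) by 95 (x), 4 thick, 0.2 to 0.32 kg; origin on its underside below the rib's middle, axes as strip_seam.
- panel: White machine cover panel, fixed, 260 (x) by 270 (y), its flat top 30 above the bench; origin at the centre of its underside. The near part, from x = -130 to the sheet's lip at x = +10, is bare; a copper-coloured sheet laps over the rest. Two black knobs stand 24 high at the far corners.
- seat (a point): Point on the panel's flat top exactly below the middle of the sheet's lip. x: level, in under the sheet, square to the lip; y: along the lip; z: up.
- sheet_lip (a point): Middle of the sheet's free edge (lip), upper face, 10 above the panel top. The sheet is 232 along the lip, 108 deep, 3 thick; its underside is 7 above the panel top. A black spacer rail under each end leaves a slot 202 wide, centred on the lip's middle, 7 high and 108 deep.
- sheet (a joint): Hinge of the lapped sheet, at its far edge: 0 lying in place, grows as the lip is raised (0.05 rad raises the lip about 5 mm). It weighs 0.2 to 0.33 kg, is light to lift and falls back by itself.
- bowl_mid (a point): Bystander: open steel bowl, 110 wide, 50 high (mm); a point about half-way up its middle.
- beaker_mid (a point): Bystander: clear plastic beaker, 64 wide, 80 high (mm); a point about half-way up its middle.
- bottle1_mid (a point): Bystander: amber bottle with blue cap, 72 wide, 150 high (mm); a point about half-way up its middle.
- bottle2_mid (a point): Bystander: clear bottle with blue cap, 72 wide, 150 high (mm); a point about half-way up its middle.
- driver_mid (a point): Bystander: screwdriver with orange handle, lying (mm); a point about half-way up its middle (on the tool's axis).
- pot_mid (a point): Bystander: small grey screw jar with white cap, 48 wide, 45 high (mm); a point about half-way up its middle.
- gauge_mid (a point): Bystander: loose brass disc (gauge back), 60 wide, 22 high (mm); a point about half-way up its middle.
Things that resemble listed ones, but are neither listed nor needed, are in the scene too. Several things look just like the strip: the one meant starts farthest from the robot's base.

How it is judged:
At the end, for the whole second after the job is handed in: Through the last second: yellow line within 10 mm of the lip and 25 mm of its middle; strip still, flat on the panel (3 mm, 0.04 rad), square to the lip (0.09 rad); sheet down (under 0.02 rad); strip bears on the panel with over 6 N, fingers on the strip with over 3 N (x of strip_line in the frame of seat between -0.01 and 0.01 m and y of strip_line in the frame of seat between -0.025 and 0.025 m and z of strip_line in the frame of seat between -0.003 and 0.003 m and z of strip_tail in the frame of seat between -0.003 and 0.003 m and angle between strip_seam's own z axis and vertical below 0.04 rad and angle between the x axis of strip_seam and the x axis of seat, either way round below 0.09 rad and value of joint sheet below 0.02 rad and linear speed of strip below 0.01 m/s and contact force between strip and panel above 6 N and contact force between the fingers and strip above 3 N); the arm keeps its last pose, push and grip.
It fails at once if the sheet is lifted (hinge over 0.06 rad, lip about 6 mm up) (value of joint sheet above 0.06 rad).
It fails at once if a bystander on the bench is moved more than 30 mm (distance of any of bowl_mid, beaker_mid, bottle1_mid, bottle2_mid, driver_mid, pot_mid, gauge_mid from where it was at the start of the episode above 0.03 m).
It also fails if it takes over 51 s, if anything falls off the work surface, if the arm or the gripper's body presses on something with over 40 N, if the wrist force passes 120 N, or if a joint passes its speed limit or range.

### The arm

A 7-joint arm with a two-finger parallel gripper is mounted at the origin on the work surface. World frame = base frame: x ahead of the robot, y to its left, z up, the work surface at z = 0. Lengths are in m, angles in rad, forces in N, time in s.
With the tool pointing down it reaches from about 0.35 to 0.9 m from the base axis. Payload 7.2 kg.
Tool frame: the origin (TCP) lies midway between the tips of the shut fingers; the grasp point (between the pads) lies 19 mm behind it (env.grip_depth is the z of the grasp point in the tool frame, in m); z points along the fingers, y is the direction in which the jaws open and shut (so a half turn about z gives the same grasp; the last joint's range is limited). The gripper opens to 88 mm and grips with 3 to 60 N. Pads are 20 mm wide; open, the fingers measure 115 mm over their backs; the gripper's body (75 mm by 178 mm) begins 61 mm behind the grasp point.
Start: joints at [1.18, 0.411, -0.013, 1.596, 0.006, 1.134, -0.082], TCP at [0.198, -0.593, 0.223] pointing down, gripper open.
Joint ranges: [-2.95, 2.95], [-0.29, 1.99], [-1.47, 1.44], [0.14, 2.54], [-1.03, 4.17], [0.13, 1.85], [-2.86, 2.86]. Speed limits (rad/s): [2.39, 2.39, 3.01, 3.01, 3.14, 3.14, 3.14].

### API

Orientations are given as a unit quaternion [w, x, y, z].
In Python, from rig import env gives the robot as it stands.
- The arm moves only by the tool carry_out, never from a script. Its argument "steps" is a list of rows, each an object of numbers: "rx", "ry", "rz": the turn, a rotation vector about the tool's x, y, z in degrees; "dx", "dy", "dz": the shift along the tool's x, y, z in m; "hand": the gripper command: -1 is shut, 1 is fully open, values between are in proportion. A call has 1 to 20 rows; each row is the pose to reach, as a shift and turn from the pose commanded when the call began, along the tool's axes at that moment; what a row does not reach only later rows make up. A row lasts 1/10 s, in which the tool goes at most 50 mm and 8.59 degrees, less where a joint would pass 70% of its speed; a pose out of reach is approached as far as the arm can. A call with a gripper value outside its range is refused whole. The fingers move at their own pace and stop on an object; "newtons" is the grip in N (left out, the last holds). Time passes only in rows, so rows that repeat a pose let the fingers close. It gives the time, the measured TCP pose, the force and the opening at its end, in the units of the state.
- env.get_obs(): the state, without advancing time (a new reading comes with each control period).
- env.snapshot(name): name is "side" or "top" or "wrist"; returns (picture, depth): 400x640x3 uint8, red, green, blue; 400x640 float32, m along the optical axis (not along the pixel's ray), 0 where there is no reading.
- env.camera_params(name): a dict with "camera_matrix" (3x3 intrinsics, pixels), "extrinsics" (4x4, takes a point from world to camera coordinates). Camera axes: x right, y down, z forward; pixel columns grow to the right and rows downward; lengths in m; the calibration is good to about 2 mm. A picture is of the moment at which its call begins: read the wrist's pose just before it. camera_params takes no time and is no camera call; for the wrist camera it gives the pose at the moment of the call.
- env.finish_job(): hands the job in, once; it reports no verdict.
The state is a dict: "t": time; "q": joint angles; "joint_velocities": joint speeds; "joint_efforts": joint torques, N m; "tcp_pos": TCP position; "tool_rot": TCP orientation; "wrist_force": force on the tool from outside, world axes, zero at the start; "moment": the same for the moment, N m; "opening": finger opening in m.
Only numpy, scipy, OpenCV 4.12 (cv2) and the standard library are available. Lean on these libraries where they do the work, as an engineer would, in place of code of your own. Each camera call takes 0.05 s, during which the arm holds its last target.

## Working session

There is one attempt and no reset: what is moved stays moved. The work goes in short steps, Python scripts to look and compute and a tool call to move; the robot and the scene stay as the last step left them, time stands still between calls to the robot, and variables do not carry over. Pictures are saved under pics/ and viewed, and the job is handed in when it is done.

Besides the shell and the picture viewer there is one more tool, called after "Emit:" by a JSON object that holds its "name" and its "arguments". carry_out: Moves the arm, as the interface text tells. Its arguments: {"type":"object","properties":{"steps":{"type":"array"},"newtons":{"type":"number"}},"required":["steps"]}

```bash
ls; mkdir -p pics
python3 - <<'E'
from rig import env
import cv2
o=env.get_obs();print(o['t'],o['tcp_pos'],o['tool_rot'],o['wrist_force'],o['opening'],env.grip_depth)
for n in ['top','side']:
    p,d=env.snapshot(n);cv2.imwrite(f'pics/{n}0.png',p[:,:,::-1]);import numpy as np;np.save(f'pics/{n}0.npy',d)
    c=env.camera_params(n);print(c)
E
```

```text
pics
0.0 [ 0.19805993 -0.59226656  0.22181004] [-7.61743646e-04  9.87003074e-01  1.60699458e-01 -1.89891352e-04] [-0.21296485 -0.06863327 -0.00147361] 0.08762382856504448 -0.0187
{'camera_matrix': array([[519.95026757,   0.        , 318.92115394],
       [  0.        , 519.95026757, 197.22668549],
       [  0.        ,   0.        ,   1.        ]]), 'extrinsics': array([[ 0.10938067, -0.99398516,  0.00541941, -0.03328307],
       [-0.96760684, -0.10772281, -0.2283261 ,  0.51408502],
       [ 0.22753655,  0.0197306 , -0.97356963,  1.55625087],
       [ 0.        ,  0.        ,  0.        ,  1.        ]])}
{'camera_matrix': array([[439.28844349,   0.        , 316.92870302],
       [  0.        , 439.28844349, 201.50264688],
       [  0.        ,   0.        ,   1.        ]]), 'extrinsics': array([[-0.80758198, -0.58952027,  0.01664929,  0.40140487],
       [-0.4415542 ,  0.58568739, -0.67970595,  0.2730414 ],
       [ 0.39094916, -0.55626983, -0.73329573,  1.28363057],
       [ 0.        ,  0.        ,  0.        ,  1.        ]])}
```

View pics/top0.png

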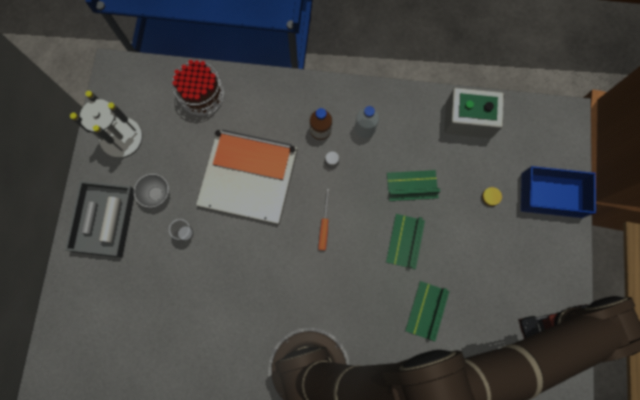

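View pics/side0.png

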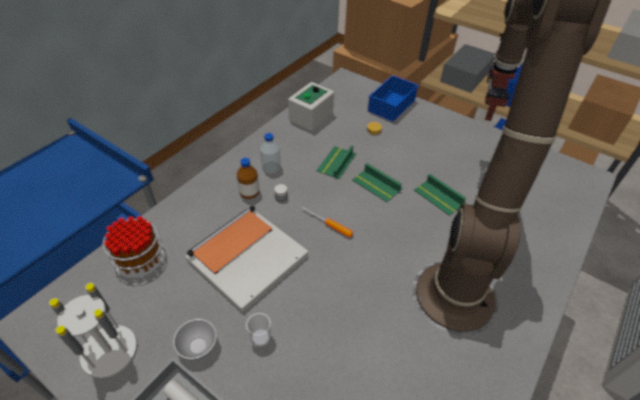

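Top view: the three strips sit at about (413,184), (405,241) and (428,310), and the base is at about (310,365). The strip at (413,184) is the farthest. The panel is centred at about (247,177). I'll enlarge these.

Run:
```python
import cv2
p=cv2.imread('pics/top0.png')
a=cv2.resize(p[155:215,370:450],None,fx=10,fy=10,interpolation=cv2.INTER_CUBIC);cv2.imwrite('pics/cstrip.png',a)
a=cv2.resize(p[120:230,185:305],None,fx=5,fy=5,interpolation=cv2.INTER_CUBIC);cv2.imwrite('pics/cpanel.png',a)
```

```text
(no output)
```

View pics/cstrip.png

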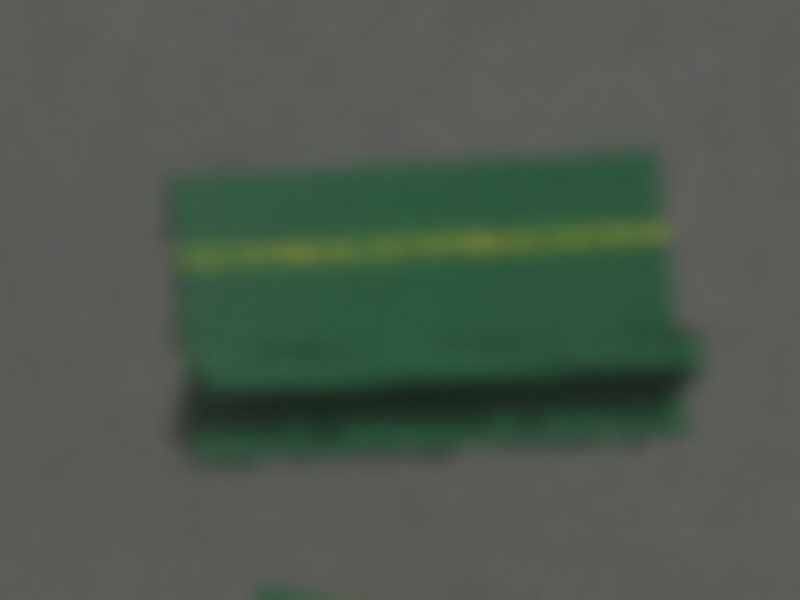

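View pics/cpanel.png

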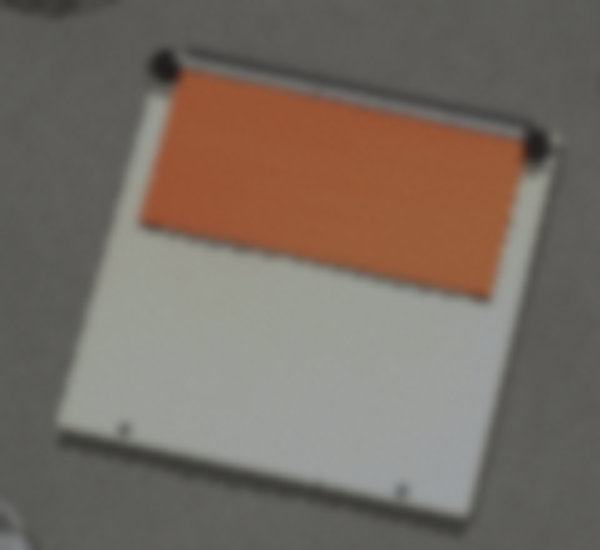

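```bash
cat > h.py <<'E'
from rig import env
import numpy as np
from scipy.spatial.transform import Rotation as R
def ray(cam,uv,z,c=None):
    c=c or env.camera_params(cam);K=c['camera_matrix'];E=c['extrinsics']
    r=E[:3,:3].T@np.linalg.solve(K,[uv[0],uv[1],1.]);o=-E[:3,:3].T@E[:3,3]
    return o+r*(z-o[2])/r[2]
def proj(P,c):
    K=c['camera_matrix'];E=c['extrinsics'];p=K@(E[:3,:3]@np.array(P)+E[:3,3]);return p[:2]/p[2]
def crop(c,x0,y0,s): return [x0+(c[0]+.5)/s-.5,y0+(c[1]+.5)/s-.5]
def rot(): 
    q=env.get_obs()['tool_rot'];return R.from_quat([q[1],q[2],q[3],q[0]])
E
python3 - <<'E'
from h import *
S=lambda c,z:ray('top',crop(c,370,155,10),z)
P=lambda c,z:ray('top',crop(c,185,120,5),z)
ll,lr=S((170,178),.004),S((658,152),.004);yl,yr=S((183,257),.004),S((668,232),.004);tl,tr=S((190,460),.004),S((690,434),.004)
for n,a,b in(('lead',ll,lr),('yel',yl,yr),('tail',tl,tr)): print(n,a,b,np.linalg.norm(a-b),(a+b)/2,np.arctan2(*(a-b)[[1,0]]))
l,r=P((140,225),.04),P((490,298),.04);f,g=P((60,428),.03),P((467,515),.03)
k1,k2=P((165,52),.054),P((537,135),.054)
for n,a,b in(('lip',l,r),('front',f,g),('knob',k1,k2)): print(n,a,b,np.linalg.norm(a-b),(a+b)/2,np.arctan2(*(a-b)[[1,0]]))
E
```

```text
lead [ 0.63468462 -0.18517314  0.004     ] [ 0.66114035 -0.34278671  0.004     ] 0.15981846553946574 [ 0.64791249 -0.26397992  0.004     ] 1.737097910769642
yel [ 0.60859783 -0.19149433  0.004     ] [ 0.63446909 -0.34760285  0.004     ] 0.15823776587040886 [ 0.62153346 -0.26954859  0.004     ] 1.7350297079371797
tail [ 0.54147367 -0.19908798  0.004     ] [ 0.56786309 -0.35856764  0.004     ] 0.16164827416771033 [ 0.55466838 -0.27882781  0.004     ] 1.7347824431096626
lip [0.58792484 0.37260459 0.04      ] [0.5648147  0.14475282 0.04      ] 0.22902076030635526 [0.57636977 0.25867871 0.04      ] 1.4697158224499502
front [0.45324743 0.40427158 0.03      ] [0.42631507 0.14240356 0.03      ] 0.2632493326334158 [0.43978125 0.27333757 0.03      ] 1.4683095732121412
knob [0.7004106  0.37135542 0.054     ] [0.67133889 0.1270995  0.054     ] 0.24597991616526643 [0.68587475 0.24922746 0.054     ] 1.4523321374878526
```

Measured sizes agree with those given: lip 229/232 mm, strip 160 mm long, 94.5/95 mm deep. Next I hover over the strip and look with the wrist camera.

```bash
cat >> h.py <<'E'
def plan(tgt,yyaw):
    # shift in tool axes, turn (rotvec deg, tool axes) to tool pointing down with tool y at world yaw yyaw
    o=env.get_obs();r=rot();M=r.as_matrix()
    y=np.array([np.cos(yyaw),np.sin(yyaw),0]);z=np.array([0,0,-1.]);x=np.cross(y,z)
    T=R.from_matrix(np.c_[x,y,z])
    print('q',np.round(o['q'],3),'tcp',o['tcp_pos'],'f',o['wrist_force'],'t',o['t'])
    print('tool y yaw',np.arctan2(M[1,1],M[0,1]),'tilt',np.arccos(-M[2,2]))
    print('shift',np.round(M.T@(np.array(tgt)-o['tcp_pos']),4),'turn',np.round(np.degrees((r.inv()*T).as_rotvec()),2))
E
python3 - <<'E'
from h import *
plan([0.5745,-0.2763,0.20],0.1647)
E
```

```text
q [ 1.18   0.412 -0.013  1.597  0.006  1.134 -0.082] tcp [ 0.1981025  -0.59230469  0.22191673] f [0.73338821 0.26380846 0.73376379] t 0.1
tool y yaw -1.2479334172491625 tilt 0.0014230129741070504
shift [ 0.4572 -0.1802  0.0221] turn [-7.000e-02 -5.000e-02 -8.094e+01]
```

Emit:
{"name": "carry_out", "arguments": {"steps": [{"dx":0.046,"dy":-0.018,"dz":0.0,"rz":-8,"hand":1},{"dx":0.092,"dy":-0.036,"dz":0.0,"rz":-16,"hand":1},{"dx":0.137,"dy":-0.054,"dz":0.0,"rz":-24,"hand":1},{"dx":0.183,"dy":-0.072,"dz":0.0,"rz":-32,"hand":1},{"dx":0.229,"dy":-0.09,"dz":0.0,"rz":-40,"hand":1},{"dx":0.274,"dy":-0.108,"dz":0.0,"rz":-48,"hand":1},{"dx":0.32,"dy":-0.126,"dz":0.005,"rz":-56,"hand":1},{"dx":0.366,"dy":-0.144,"dz":0.01,"rz":-64,"hand":1},{"dx":0.411,"dy":-0.162,"dz":0.015,"rz":-72,"hand":1},{"dx":0.457,"dy":-0.18,"dz":0.022,"rz":-80.9,"hand":1},{"dx":0.457,"dy":-0.18,"dz":0.022,"rz":-80.9,"hand":1},{"dx":0.457,"dy":-0.18,"dz":0.022,"rz":-80.9,"hand":1},{"dx":0.457,"dy":-0.18,"dz":0.022,"rz":-80.9,"hand":1}]}}

```text
$.steps[0]: bad value
```

Run:
```python
from h import *
import cv2
plan([0.5745,-0.2763,0.20],0.1647)
c=env.camera_params('wrist');p,d=env.snapshot('wrist');cv2.imwrite('pics/w1.png',p[:,:,::-1])
import pickle;pickle.dump(c,open('pics/w1.pkl','wb'))
s=np.array([.5745,-.2763]);a=.1647;X=np.array([np.cos(a),np.sin(a)]);Y=np.array([-np.sin(a),np.cos(a)])
for n,u,v,z in[('ribtop+',0,.08,.036),('ribtop-',0,-.08,.036),('yel+',.047,.08,.004),('yel-',.047,-.08,.004),('lead+',.075,.08,.004),('lead-',.075,-.08,.004),('t+',-.02,.08,.004),('t-',-.02,-.08,.004)]:
    print(n,proj([*(s+u*X+v*Y),z],c))
```

```text
q [ 1.18   0.412 -0.013  1.597  0.006  1.134 -0.082] tcp [ 0.1981025  -0.59230469  0.22191673] f [0.73338821 0.26380846 0.73376379] t 0.1
tool y yaw -1.2479334172491625 tilt 0.0014230129741070504
shift [ 0.4572 -0.1802  0.0221] turn [-7.000e-02 -5.000e-02 -8.094e+01]
ribtop+ [ -27.27564511 -438.97338052]
ribtop- [ 187.0547253  -391.67324772]
yel+ [   8.12530355 -455.64021559]
yel- [ 205.69830772 -411.48742746]
lead+ [   5.43702012 -507.0795023 ]
lead- [ 208.22927925 -460.58657411]
t+ [  14.02329477 -342.7843842 ]
t- [ 200.13477588 -303.55864907]
```

View pics/w1.png

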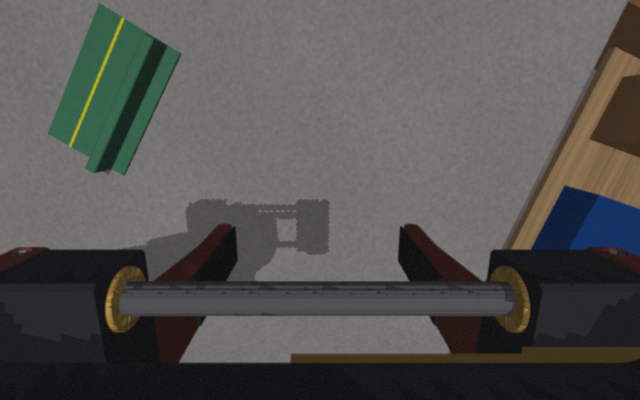

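The move was refused and nothing moved. The rows probably need all seven fields. The wrist view only shows the nearest strip, at top left.

Emit:
{"name": "carry_out", "arguments": {"steps": [{"rx":0,"ry":0,"rz":-8,"dx":0.046,"dy":-0.018,"dz":0,"hand":1},{"rx":0,"ry":0,"rz":-16,"dx":0.092,"dy":-0.036,"dz":0,"hand":1},{"rx":0,"ry":0,"rz":-24,"dx":0.137,"dy":-0.054,"dz":0,"hand":1},{"rx":0,"ry":0,"rz":-32,"dx":0.183,"dy":-0.072,"dz":0,"hand":1},{"rx":0,"ry":0,"rz":-40,"dx":0.229,"dy":-0.09,"dz":0,"hand":1},{"rx":0,"ry":0,"rz":-48,"dx":0.274,"dy":-0.108,"dz":0,"hand":1},{"rx":0,"ry":0,"rz":-56,"dx":0.32,"dy":-0.126,"dz":0.005,"hand":1},{"rx":0,"ry":0,"rz":-64,"dx":0.366,"dy":-0.144,"dz":0.01,"hand":1},{"rx":0,"ry":0,"rz":-72,"dx":0.411,"dy":-0.162,"dz":0.015,"hand":1},{"rx":0,"ry":0,"rz":-80.9,"dx":0.457,"dy":-0.18,"dz":0.022,"hand":1},{"rx":0,"ry":0,"rz":-80.9,"dx":0.457,"dy":-0.18,"dz":0.022,"hand":1},{"rx":0,"ry":0,"rz":-80.9,"dx":0.457,"dy":-0.18,"dz":0.022,"hand":1},{"rx":0,"ry":0,"rz":-80.9,"dx":0.457,"dy":-0.18,"dz":0.022,"hand":1}]}}

```text
t: 1.45
tcp_pos: [0.5735, -0.2784, 0.2004]
tool_rot: [-0.0, 0.648, 0.762, -0.001]
wrist_force: [-1.0, -1.1, -0.4]
opening: 0.088
```

```bash
cat > look1.py <<'E'
from h import *
import cv2
plan([0.5745,-0.2763,0.20],0.1647)
c=env.camera_params('wrist');p,d=env.snapshot('wrist');cv2.imwrite('pics/w2.png',p[:,:,::-1])
import pickle;pickle.dump((c,d),open('pics/w2.pkl','wb'))
s=np.array([.5745,-.2763]);a=.1647;X=np.array([np.cos(a),np.sin(a)]);Y=np.array([-np.sin(a),np.cos(a)])
for n,u,v,z in[('ribtop+',0,.08,.036),('ribtop-',0,-.08,.036),('yel+',.047,.08,.004),('yel-',.047,-.08,.004),('lead+',.075,.08,.004),('lead-',.075,-.08,.004),('t+',-.02,.08,.004),('t-',-.02,-.08,.004)]:
    print(n,proj([*(s+u*X+v*Y),z],c))
E
python3 look1.py
```

```text
q [ 0.679  0.49  -0.434  1.567  0.221  1.134  0.357] tcp [ 0.57353693 -0.27841304  0.20037119] f [-0.97102437 -1.09757891 -0.43220319] t 1.45
tool y yaw 0.16128648445725205 tilt 0.0012977416654133816
shift [0.0019 0.0013 0.0004] turn [-0.07  0.03 -0.2 ]
ribtop+ [319.13452857 101.99084757]
ribtop- [319.48495034 253.50567165]
yel+ [362.68581416 103.18580615]
yel- [358.55902532 242.33270625]
lead+ [388.72471253 103.08101814]
lead- [381.93706929 242.25720701]
t+ [300.40987924 103.4364224 ]
t- [302.64404162 242.51328332]
```

View pics/w2.png

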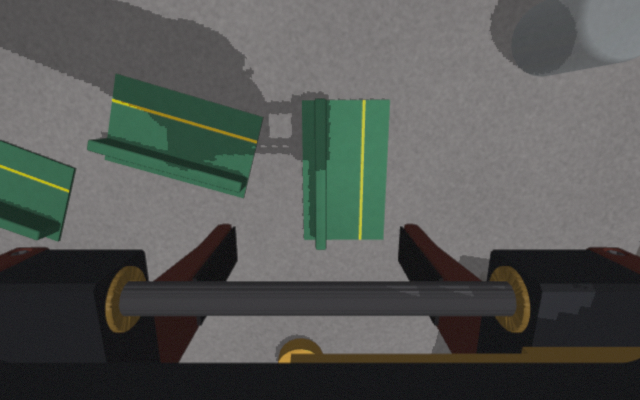

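The strip stands at (345,170) with its rib near column 320, close to the prediction. I'll enlarge it to refine.

Run:
```python
import cv2
p=cv2.imread('pics/w2.png')
cv2.imwrite('pics/w2c.png',cv2.resize(p[90:260,280:410],None,fx=3.5,fy=3.5,interpolation=cv2.INTER_CUBIC))
```

```text
(no output)
```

View pics/w2c.png

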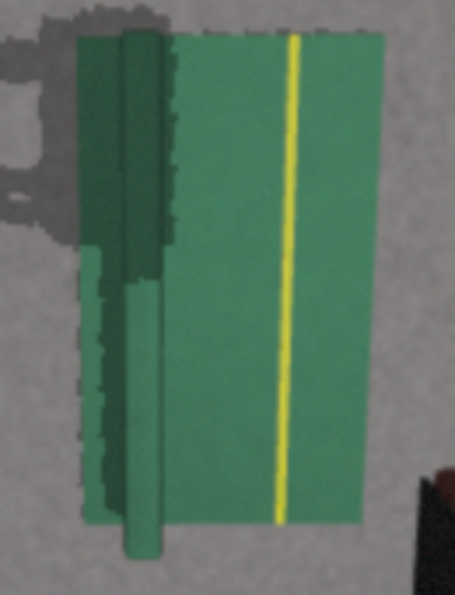

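Run:
```python
from h import *
import pickle
c,d=pickle.load(open('pics/w2.pkl','rb'))
W=lambda p,z:ray('w',crop(p,280,90,3.5),z,c)
for n,a,b,z,off in[('rib',(143,30),(144,558),.036,0),('lead',(385,35),(361,523),.004,.075),('tail',(77,35),(84,523),.004,-.02),('yel',(295,35),(280,523),.004,.047)]:
    A,B=W(a,z),W(b,z);v=(A-B);L=np.linalg.norm(v);v/=L;x=np.array([v[1],-v[0],0])
    print(n,L,np.arctan2(v[1],v[0])-np.pi/2,(A+B)/2-off*x)
print(d[int(90+400/3.5),int(280+220/3.5)])
```

```text
rib 0.15828598888579182 0.16531317159379233 [ 0.57515195 -0.27174459  0.036     ]
lead 0.15947098159058914 0.1648455312982955 [ 0.5746841 -0.2724271  0.004    ]
tail 0.15950912156208877 0.1638929261510893 [ 0.5751289  -0.27200713  0.004     ]
yel 0.15948204433729093 0.16444212820617454 [ 0.57504189 -0.2722416   0.004     ]
0.3715282
```

Run:
```python
from h import *
plan([0.575,-0.2728,0.007],0.1646)
```

```text
q [ 0.679  0.49  -0.434  1.567  0.221  1.134  0.357] tcp [ 0.57340369 -0.27879268  0.20060158] f [ 0.78053146 -0.23513393 -0.44364349] t 1.5
tool y yaw 0.16062569662011109 tilt 0.0011928635077031395
shift [0.0058 0.0027 0.1936] turn [-0.05  0.04 -0.23]
```

Emit:
{"name": "carry_out", "arguments": {"steps": [{"rx":0,"ry":0,"rz":-0.2,"dx":0.0055,"dy":0.0022,"dz":0.04,"hand":1},{"rx":0,"ry":0,"rz":-0.2,"dx":0.0055,"dy":0.0022,"dz":0.08,"hand":1},{"rx":0,"ry":0,"rz":-0.2,"dx":0.0055,"dy":0.0022,"dz":0.12,"hand":1},{"rx":0,"ry":0,"rz":-0.2,"dx":0.0055,"dy":0.0022,"dz":0.15,"hand":1},{"rx":0,"ry":0,"rz":-0.2,"dx":0.0055,"dy":0.0022,"dz":0.17,"hand":1},{"rx":0,"ry":0,"rz":-0.2,"dx":0.0055,"dy":0.0022,"dz":0.18,"hand":1},{"rx":0,"ry":0,"rz":-0.2,"dx":0.0055,"dy":0.0022,"dz":0.187,"hand":1},{"rx":0,"ry":0,"rz":-0.2,"dx":0.0055,"dy":0.0022,"dz":0.191,"hand":1},{"rx":0,"ry":0,"rz":-0.2,"dx":0.0055,"dy":0.0022,"dz":0.191,"hand":1},{"rx":0,"ry":0,"rz":-0.2,"dx":0.0055,"dy":0.0022,"dz":0.191,"hand":1}]}}

```text
t: 2.5
tcp_pos: [0.5764, -0.2716, 0.0106]
tool_rot: [0.001, 0.646, 0.764, 0.0]
wrist_force: [-0.4, 0.9, 0.4]
opening: 0.0879
```

Run:
```python
from h import *
plan([0.575,-0.2728,0.007],0.1646)
import cv2
p,d=env.snapshot('wrist');cv2.imwrite('pics/w3.png',p[:,:,::-1])
```

```text
q [ 0.623  0.699 -0.371  1.716  0.336  0.789  0.259] tcp [ 0.57636942 -0.27162192  0.0106468 ] f [-0.40051888  0.86853872  0.35323689] t 2.5
tool y yaw 0.16718700524897454 tilt 0.0015165061109977263
shift [-0.0009 -0.0016  0.0036] turn [0.07 0.05 0.15]
```

View pics/w3.png

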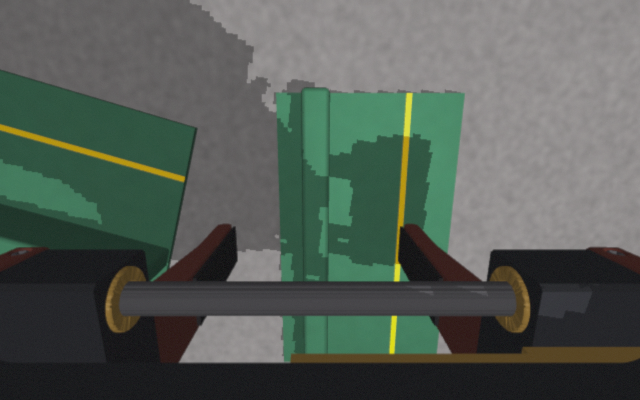

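The rib lies centred between the fingers (315,220). Go down 3 mm and close.

Emit:
{"name": "carry_out", "arguments": {"steps": [{"rx":0,"ry":0,"rz":0,"dx":0,"dy":0,"dz":0.003,"hand":1},{"rx":0,"ry":0,"rz":0,"dx":0,"dy":0,"dz":0.003,"hand":0},{"rx":0,"ry":0,"rz":0,"dx":0,"dy":0,"dz":0.003,"hand":-0.5},{"rx":0,"ry":0,"rz":0,"dx":0,"dy":0,"dz":0.003,"hand":-1},{"rx":0,"ry":0,"rz":0,"dx":0,"dy":0,"dz":0.003,"hand":-1},{"rx":0,"ry":0,"rz":0,"dx":0,"dy":0,"dz":0.003,"hand":-1},{"rx":0,"ry":0,"rz":0,"dx":0,"dy":0,"dz":0.003,"hand":-1},{"rx":0,"ry":0,"rz":0,"dx":0,"dy":0,"dz":0.003,"hand":-1},{"rx":0,"ry":0,"rz":0,"dx":0,"dy":0,"dz":0.003,"hand":-1},{"rx":0,"ry":0,"rz":0,"dx":0,"dy":0,"dz":0.003,"hand":-1}], "newtons": 50}}

```text
t: 3.55
tcp_pos: [0.5758, -0.2713, 0.0067]
tool_rot: [0.0, 0.645, 0.764, -0.0]
wrist_force: [0.1, 0.7, 0.3]
opening: 0.0194
```

Run:
```python
from h import *
o=env.get_obs();print(o['opening'])
plan([0.49,0.27,0.16],-0.1017)
```

```text
0.019360442349755584
q [ 0.621  0.704 -0.37   1.718  0.338  0.783  0.258] tcp [ 0.57582835 -0.2712854   0.00665426] f [0.0989608  0.74758784 0.28976447] t 3.55
tool y yaw 0.16744889348323755 tilt 4.272924796519426e-05
shift [ 0.548   0.0056 -0.1534] turn [ 0.    0.   15.42]
```

Emit:
{"name": "carry_out", "arguments": {"steps": [{"rx":0,"ry":0,"rz":0,"dx":0,"dy":0,"dz":0,"hand":-1},{"rx":0,"ry":0,"rz":0,"dx":0,"dy":0,"dz":0,"hand":-1},{"rx":0,"ry":0,"rz":0,"dx":0,"dy":0,"dz":0,"hand":-1},{"rx":0,"ry":0,"rz":0,"dx":0,"dy":0,"dz":0,"hand":-1}]}}

```text
t: 3.95
tcp_pos: [0.5758, -0.2713, 0.0067]
tool_rot: [-0.0, 0.646, 0.764, -0.0]
wrist_force: [-0.3, -0.1, -0.0]
opening: 0.012
```

Gripped at 12 mm. Next: lift and travel to a viewing hover by the panel.

Run:
```python
from h import *
plan([0.48,0.15,0.24],-0.1017)
```

```text
q [ 0.621  0.704 -0.37   1.718  0.338  0.783  0.258] tcp [ 0.57576891 -0.27128278  0.00665211] f [-0.33893003 -0.13255456 -0.01988866] t 3.95
tool y yaw 0.16740663545707582 tilt 7.992966337424676e-05
shift [ 0.4313 -0.0243 -0.2334] turn [-0.    0.   15.42]
```

Emit:
{"name": "carry_out", "arguments": {"steps": [{"rx":0,"ry":0,"rz":0,"dx":0,"dy":0,"dz":-0.015,"hand":-1},{"rx":0,"ry":0,"rz":0,"dx":0,"dy":0,"dz":-0.04,"hand":-1},{"rx":0,"ry":0,"rz":0,"dx":0,"dy":0,"dz":-0.07,"hand":-1},{"rx":0,"ry":0,"rz":0,"dx":0,"dy":0,"dz":-0.07,"hand":-1},{"rx":0,"ry":0,"rz":0,"dx":0,"dy":0,"dz":-0.07,"hand":-1}]}}

```text
t: 4.45
tcp_pos: [0.576, -0.2715, 0.0775]
tool_rot: [0.001, 0.646, 0.764, 0.0]
wrist_force: [-0.2, 0.6, -3.1]
opening: 0.0115
```

Emit:
{"name": "carry_out", "arguments": {"steps": [{"rx":0,"ry":0,"rz":0,"dx":0.01,"dy":0,"dz":-0.03,"hand":-1},{"rx":0,"ry":0,"rz":1,"dx":0.035,"dy":-0.001,"dz":-0.06,"hand":-1},{"rx":0,"ry":0,"rz":3,"dx":0.07,"dy":-0.003,"dz":-0.09,"hand":-1},{"rx":0,"ry":0,"rz":5,"dx":0.11,"dy":-0.006,"dz":-0.12,"hand":-1},{"rx":0,"ry":0,"rz":7,"dx":0.15,"dy":-0.009,"dz":-0.145,"hand":-1},{"rx":0,"ry":0,"rz":9,"dx":0.19,"dy":-0.012,"dz":-0.162,"hand":-1},{"rx":0,"ry":0,"rz":11,"dx":0.23,"dy":-0.015,"dz":-0.162,"hand":-1},{"rx":0,"ry":0,"rz":12,"dx":0.27,"dy":-0.017,"dz":-0.162,"hand":-1},{"rx":0,"ry":0,"rz":13,"dx":0.31,"dy":-0.019,"dz":-0.162,"hand":-1},{"rx":0,"ry":0,"rz":14,"dx":0.35,"dy":-0.021,"dz":-0.162,"hand":-1},{"rx":0,"ry":0,"rz":15,"dx":0.385,"dy":-0.023,"dz":-0.162,"hand":-1},{"rx":0,"ry":0,"rz":15.4,"dx":0.415,"dy":-0.024,"dz":-0.162,"hand":-1},{"rx":0,"ry":0,"rz":15.4,"dx":0.431,"dy":-0.024,"dz":-0.162,"hand":-1},{"rx":0,"ry":0,"rz":15.4,"dx":0.431,"dy":-0.024,"dz":-0.162,"hand":-1},{"rx":0,"ry":0,"rz":15.4,"dx":0.431,"dy":-0.024,"dz":-0.162,"hand":-1},{"rx":0,"ry":0,"rz":15.4,"dx":0.431,"dy":-0.024,"dz":-0.162,"hand":-1}]}}

```text
t: 6.05
tcp_pos: [0.4804, 0.1481, 0.238]
tool_rot: [-0.0, 0.743, 0.67, -0.001]
wrist_force: [-0.4, -0.1, -2.1]
opening: 0.0117
```

Run:
```python
from h import *
import cv2,pickle
plan([0.4706,0.2699,0.13],-0.1017)
c=env.camera_params('wrist');p,d=env.snapshot('wrist');cv2.imwrite('pics/w4.png',p[:,:,::-1])
pickle.dump((c,d),open('pics/w4.pkl','wb'))
```

```text
q [ 0.119  0.246 -0.607  1.835  0.156  1.11  -0.647] tcp [0.48039163 0.1480913  0.23796994] f [-0.39642343 -0.05491978 -2.10465103] t 6.05
tool y yaw -0.1030967145462228 tilt 0.0014753895164946113
shift [ 0.1203 -0.0222  0.1079] turn [-0.06  0.06 -0.08]
```

View pics/w4.png

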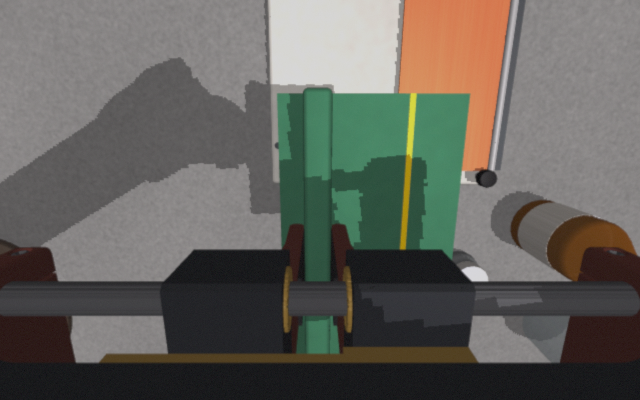

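The strip hangs level, the lip edge runs through about column 400 and the panel's front edge through about 268. I'll enlarge to get the lip line.

Run:
```python
import cv2
p=cv2.imread('pics/w4.png')
cv2.imwrite('pics/w4c.png',cv2.resize(p[0:195,260:530],None,fx=2.9,fy=2.9,interpolation=cv2.INTER_CUBIC))
```

```text
(no output)
```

View pics/w4c.png

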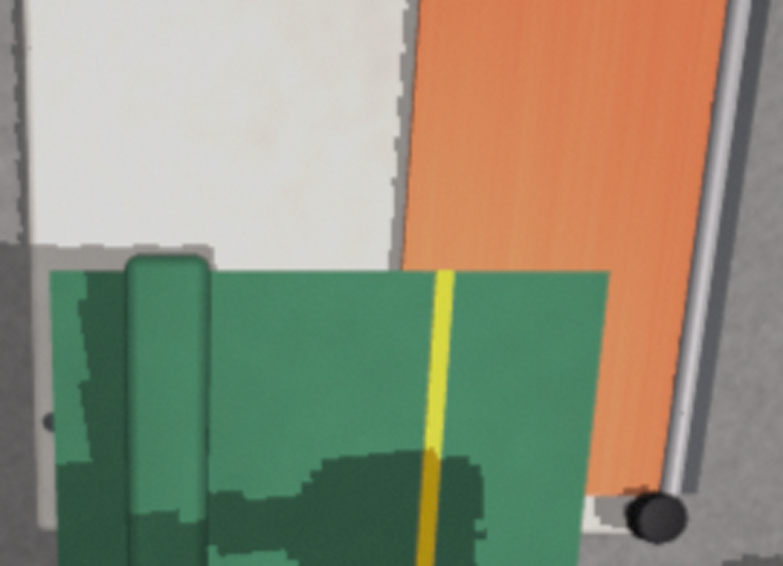

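Run:
```python
from h import *
import pickle
c,d=pickle.load(open('pics/w4.pkl','rb'))
W=lambda p,z:ray('w',crop(p,260,0,2.9),z,c)
def line(a,b,z):
    A,B=W(a,z),W(b,z);v=A-B;return A,B,np.arctan2(v[1],v[0])-np.pi/2
print('lip',line((420,0),(404,268),.04)); 
print('front',line((24,0),(38,527),.03))
print('sheetfar',line((727,0),(662,490),.04))
cr=W((661,494),.04);print('corner',cr, 'panel corner',W((38,529),.03))
yaw=line((420,0),(404,268),.04)[2]
X=np.array([np.cos(yaw),np.sin(yaw),0]);Y=np.array([-np.sin(yaw),np.cos(yaw),0])
# sheet far-right corner is +108 X, -116 Y from lip mid
print('seat from corner',cr-.108*X+.116*Y)
print('seat from panel corner',W((38,529),.03)+.14*X+.135*Y)
A=W((404,268),.04);s=np.array([.577,.259,.04]);print('lip offset of top estimate',(A-s)@X)
# held strip vs tool
o=env.get_obs();T=rot().as_matrix();t=o['tcp_pos']
for n,a,b,h,off in[('lead',(609,271),None,.004,0.075)]:
  pass
ul=t[2]-.0067
for n,p in[('yel',(445,271)),('lead',(609,271)),('tail',(51,271))]:
  print(n,T.T@(W(p,ul+.004)-t))
print('rib',T.T@(W((168,256),ul+.036)-t))
for n,a,b in[('yel',(445,271),(425,565)),('lead',(609,271),(579,565))]:
  A,B=W(a,ul+.004),W(b,ul+.004);v=T.T@(A-B);print(n,v)
```

```text
lip (array([0.58514528, 0.31980453, 0.04      ]), array([0.57601168, 0.23195918, 0.04      ]), np.float64(-0.10360138343148662))
front (array([0.44772747, 0.33729938, 0.03      ]), array([0.42647279, 0.14749159, 0.03      ]), np.float64(-0.11151546814748992))
sheetfar (array([0.69081822, 0.30880622, 0.04      ]), array([0.67301975, 0.138739  , 0.04      ]), np.float64(-0.10427593659294199))
corner [0.67267248 0.13718674 0.04      ] panel corner [0.42635915 0.1466709  0.03      ]
seat from corner [0.57724783 0.26373371 0.04      ]
seat from panel corner [0.57956967 0.26646879 0.03      ]
lip offset of top estimate 0.001813437213929894
yel [0.07870343 0.04589415 0.00259663]
lead [0.07869972 0.07359101 0.00257519]
tail [ 0.07871234 -0.02067144  0.00264817]
rib [ 0.07840815 -0.00093481 -0.02936688]
yel [ 5.10959268e-02 -9.94582687e-05 -4.39625811e-05]
lead [ 5.10901321e-02 -4.89346964e-04 -4.36556881e-05]
```

Run:
```python
from h import *
plan([0.4747,0.275,0.06],-0.104)
```

```text
q [ 0.119  0.246 -0.607  1.834  0.156  1.11  -0.648] tcp [0.48048482 0.14811659 0.2381321 ] f [ 0.26586872  0.44307734 -3.49328843] t 6.1
tool y yaw -0.10340589970948419 tilt 0.0011586380224824205
shift [ 0.1258 -0.0187  0.178 ] turn [-0.04  0.05  0.03]
```

Emit:
{"name": "carry_out", "arguments": {"steps": [{"rx":0,"ry":0,"rz":0,"dx":0.03,"dy":-0.005,"dz":0,"hand":-1},{"rx":0,"ry":0,"rz":0,"dx":0.065,"dy":-0.01,"dz":0.01,"hand":-1},{"rx":0,"ry":0,"rz":0,"dx":0.1,"dy":-0.015,"dz":0.03,"hand":-1},{"rx":0,"ry":0,"rz":0,"dx":0.126,"dy":-0.0187,"dz":0.06,"hand":-1},{"rx":0,"ry":0,"rz":0,"dx":0.126,"dy":-0.0187,"dz":0.09,"hand":-1},{"rx":0,"ry":0,"rz":0,"dx":0.126,"dy":-0.0187,"dz":0.12,"hand":-1},{"rx":0,"ry":0,"rz":0,"dx":0.126,"dy":-0.0187,"dz":0.145,"hand":-1},{"rx":0,"ry":0,"rz":0,"dx":0.126,"dy":-0.0187,"dz":0.165,"hand":-1},{"rx":0,"ry":0,"rz":0,"dx":0.126,"dy":-0.0187,"dz":0.178,"hand":-1},{"rx":0,"ry":0,"rz":0,"dx":0.126,"dy":-0.0187,"dz":0.178,"hand":-1},{"rx":0,"ry":0,"rz":0,"dx":0.126,"dy":-0.0187,"dz":0.178,"hand":-1},{"rx":0,"ry":0,"rz":0,"dx":0.126,"dy":-0.0187,"dz":0.178,"hand":-1}]}}

```text
t: 7.3
tcp_pos: [0.4753, 0.2773, 0.0618]
tool_rot: [0.0, 0.742, 0.67, 0.001]
wrist_force: [0.6, -0.2, -2.5]
opening: 0.0119
```

```bash
cat > look.py <<'E'
from h import *
import cv2,pickle,sys
n=sys.argv[1]
plan([0.4747,0.275,0.038],-0.104)
for cam in sys.argv[2:]:
    c=env.camera_params(cam);p,d=env.snapshot(cam);cv2.imwrite(f'pics/{cam}{n}.png',p[:,:,::-1])
    pickle.dump((c,d),open(f'pics/{cam}{n}.pkl','wb'))
E
python3 look.py 5 wrist side
```

```text
q [-0.191  0.545 -0.56   1.904  0.394  0.801 -1.066] tcp [0.47526816 0.2772891  0.06178156] f [ 0.55963925 -0.16811441 -2.46783477] t 7.3
tool y yaw -0.10167969296422293 tilt 0.0019050535969364095
shift [-0.0024 -0.0004  0.0238] turn [ 0.09 -0.06  0.13]
```

View pics/wrist5.png

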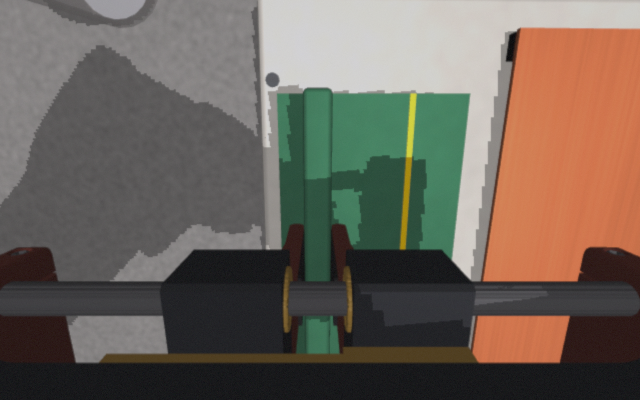

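View pics/side5.png

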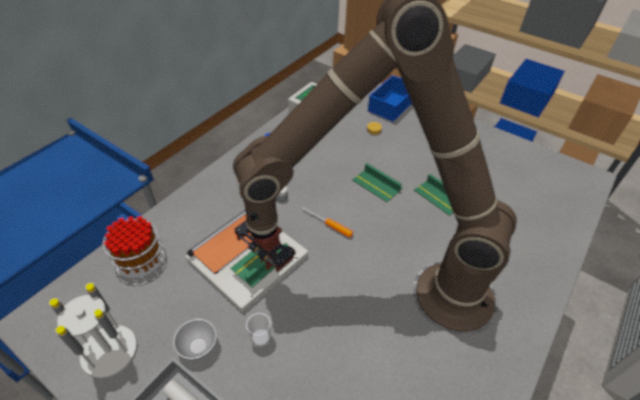

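Strip above the bare panel. The sheet's left lip corner shows at about (516,28) and the lip runs down to about (476,360).

Run:
```python
import cv2
p=cv2.imread('pics/wrist5.png')
cv2.imwrite('pics/w5c.png',cv2.resize(p[0:250,380:560],None,fx=2.4,fy=2.4,interpolation=cv2.INTER_CUBIC))
cv2.imwrite('pics/w5d.png',cv2.resize(p[10:70,490:550],None,fx=9,fy=9,interpolation=cv2.INTER_CUBIC))
```

```text
(no output)
```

View pics/w5c.png

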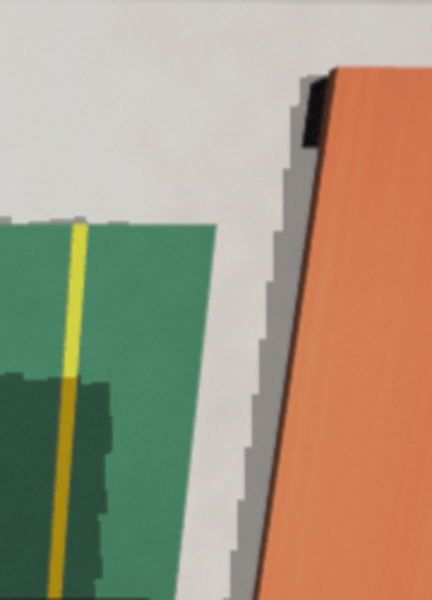

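View pics/w5d.png

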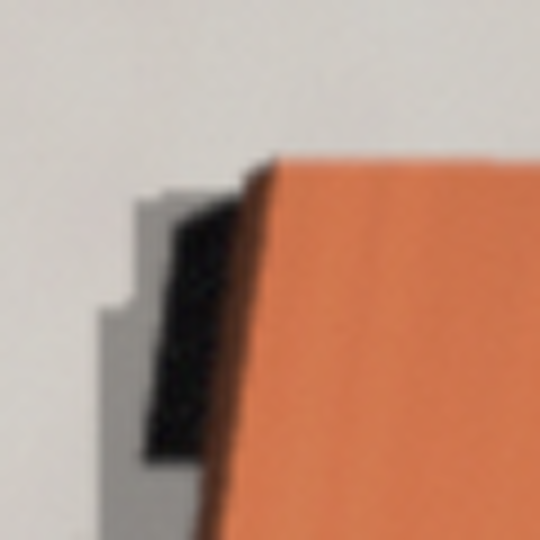

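Run:
```python
from h import *
import pickle
c,d=pickle.load(open('pics/wrist5.pkl','rb'))
W=lambda p,z:ray('w',crop(p,380,0,2.4),z,c)
o=env.get_obs();T=rot().as_matrix();t=o['tcp_pos'];ul=t[2]-.0067
C=ray('w',crop((277,160),490,10,9),.04,c);L=W((262,598),.04)
v=C-L;yaw=np.arctan2(v[1],v[0])-np.pi/2
X=np.array([np.cos(yaw),np.sin(yaw),0]);Y=np.array([-np.sin(yaw),np.cos(yaw),0])
print('yaw',yaw,'seat',C-.116*Y)
ya,yb=W((80,226),ul+.004),W((56,598),ul+.004);la,lb=W((216,226),ul+.004),W((176,598),ul+.004)
w=ya-yb;print('yel yaw',np.arctan2(w[1],w[0])-np.pi/2);w=la-lb;print('lead yaw',np.arctan2(w[1],w[0])-np.pi/2)
s=C-.116*Y
mid=ya-.08*np.array([w[0],w[1],0])/np.linalg.norm(w[:2])
print('line mid rel seat X,Y',(mid-s)@X,(mid-s)@Y,'lead',(la-s)@X,'tcp rel',(t-s)@X,(t-s)@Y)
```

```text
yaw -0.10394247785652144 seat [0.57958453 0.26350936 0.04      ]
yel yaw -0.09702600908915926
lead yaw -0.09907449598240903
line mid rel seat X,Y -0.058803268365171336 0.0013623552725330486 lead -0.031301051600002155 tcp rel -0.10531912875211258 0.002825562265019164
```

The line is 58.8 mm short of the lip, 1.4 mm off laterally and 0.3° off square. Now lower onto the panel.

Emit:
{"name": "carry_out", "arguments": {"steps": [{"rx":0,"ry":0,"rz":0.2,"dx":-0.0015,"dy":0,"dz":0.008,"hand":-1},{"rx":0,"ry":0,"rz":0.2,"dx":-0.0015,"dy":0,"dz":0.015,"hand":-1},{"rx":0,"ry":0,"rz":0.2,"dx":-0.0015,"dy":0,"dz":0.02,"hand":-1},{"rx":0,"ry":0,"rz":0.2,"dx":-0.0015,"dy":0,"dz":0.023,"hand":-1},{"rx":0,"ry":0,"rz":0.2,"dx":-0.0015,"dy":0,"dz":0.024,"hand":-1},{"rx":0,"ry":0,"rz":0.2,"dx":-0.0015,"dy":0,"dz":0.024,"hand":-1},{"rx":0,"ry":0,"rz":0.2,"dx":-0.0015,"dy":0,"dz":0.024,"hand":-1}]}}

```text
t: 8.1
tcp_pos: [0.4744, 0.2756, 0.0366]
tool_rot: [-0.0, 0.743, 0.669, 0.0]
wrist_force: [-1.0, -0.0, -2.5]
opening: 0.0119
```

Still hanging free. Lower in 1 mm steps.

Emit:
{"name": "carry_out", "arguments": {"steps": [{"rx":0,"ry":0,"rz":0,"dx":0,"dy":0,"dz":0.001,"hand":-1},{"rx":0,"ry":0,"rz":0,"dx":0,"dy":0,"dz":0.001,"hand":-1},{"rx":0,"ry":0,"rz":0,"dx":0,"dy":0,"dz":0.001,"hand":-1}]}}

```text
t: 8.4
tcp_pos: [0.4744, 0.2756, 0.0366]
tool_rot: [0.0, 0.743, 0.669, 0.0]
wrist_force: [-3.3, -3.0, 8.8]
opening: 0.0119
```

Emit:
{"name": "carry_out", "arguments": {"steps": [{"rx":0,"ry":0,"rz":0,"dx":0,"dy":0,"dz":0.001,"hand":-1},{"rx":0,"ry":0,"rz":0,"dx":0,"dy":0,"dz":0.001,"hand":-1},{"rx":0,"ry":0,"rz":0,"dx":0,"dy":0,"dz":0.001,"hand":-1}]}}

```text
t: 8.7
tcp_pos: [0.4744, 0.2756, 0.0366]
tool_rot: [0.001, 0.743, 0.669, 0.0]
wrist_force: [-6.3, -4.7, 20.3]
opening: 0.0115
```

Contact: about 11 N per mm. Back off to a light touch and slide in part way.

Emit:
{"name": "carry_out", "arguments": {"steps": [{"rx":0,"ry":0,"rz":0,"dx":0,"dy":0,"dz":-0.0016,"hand":-1},{"rx":0,"ry":0,"rz":0,"dx":0,"dy":0.003,"dz":-0.0016,"hand":-1},{"rx":0,"ry":0,"rz":0,"dx":0,"dy":0.007,"dz":-0.0016,"hand":-1},{"rx":0,"ry":0,"rz":0,"dx":0,"dy":0.011,"dz":-0.0016,"hand":-1},{"rx":0,"ry":0,"rz":0,"dx":0,"dy":0.015,"dz":-0.0016,"hand":-1},{"rx":0,"ry":0,"rz":0,"dx":0,"dy":0.019,"dz":-0.0016,"hand":-1},{"rx":0,"ry":0,"rz":0,"dx":0,"dy":0.022,"dz":-0.0016,"hand":-1},{"rx":0,"ry":0,"rz":0,"dx":0,"dy":0.024,"dz":-0.0016,"hand":-1},{"rx":0,"ry":0,"rz":0,"dx":0,"dy":0.024,"dz":-0.0016,"hand":-1}]}}

```text
t: 9.6
tcp_pos: [0.4978, 0.274, 0.0366]
tool_rot: [-0.001, 0.743, 0.669, 0.0]
wrist_force: [-4.0, 0.5, 6.7]
opening: 0.0114
```

```bash
python3 look.py 6 wrist
```

```text
q [-0.191  0.604 -0.534  1.873  0.422  0.779 -1.057] tcp [0.49776004 0.27395322 0.03658695] f [-4.01810173  0.45747686  6.66504025] t 9.6
tool y yaw -0.10408066515724511 tilt 0.0011145188229290974
shift [-0.0014 -0.023  -0.0014] turn [-0.04 -0.05 -0.  ]
```

View pics/wrist6.png

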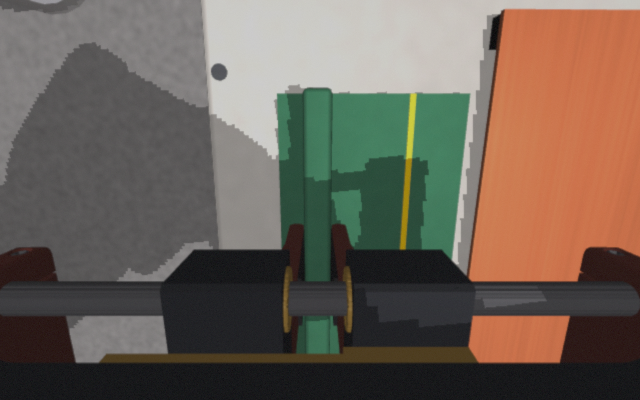

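The leading edge (469,95) is about 8 mm before the lip, square, and the strip hasn't slipped in the fingers. Continue under the lip and check.

Emit:
{"name": "carry_out", "arguments": {"steps": [{"rx":0,"ry":0,"rz":0,"dx":0,"dy":0.002,"dz":-0.0003,"hand":-1},{"rx":0,"ry":0,"rz":0,"dx":0,"dy":0.005,"dz":-0.0003,"hand":-1},{"rx":0,"ry":0,"rz":0,"dx":0,"dy":0.008,"dz":-0.0003,"hand":-1},{"rx":0,"ry":0,"rz":0,"dx":0,"dy":0.011,"dz":-0.0003,"hand":-1},{"rx":0,"ry":0,"rz":0,"dx":0,"dy":0.014,"dz":-0.0003,"hand":-1},{"rx":0,"ry":0,"rz":0,"dx":0,"dy":0.016,"dz":-0.0003,"hand":-1},{"rx":0,"ry":0,"rz":0,"dx":0,"dy":0.016,"dz":-0.0003,"hand":-1}]}}

```text
t: 10.35
tcp_pos: [0.5146, 0.2713, 0.0366]
tool_rot: [-0.0, 0.743, 0.669, 0.0]
wrist_force: [-3.2, 1.0, 5.0]
opening: 0.0115
```

```bash
python3 look.py 7 wrist
```

```text
q [-0.18   0.621 -0.529  1.84   0.424  0.795 -1.036] tcp [0.51455712 0.27133076 0.03661167] f [-3.23502238  1.00312525  4.95543979] t 10.35
tool y yaw -0.10516132841070805 tilt 0.0003534422914309978
shift [-0.0005 -0.04   -0.0014] turn [ 0.01 -0.02 -0.07]
```

View pics/wrist7.png

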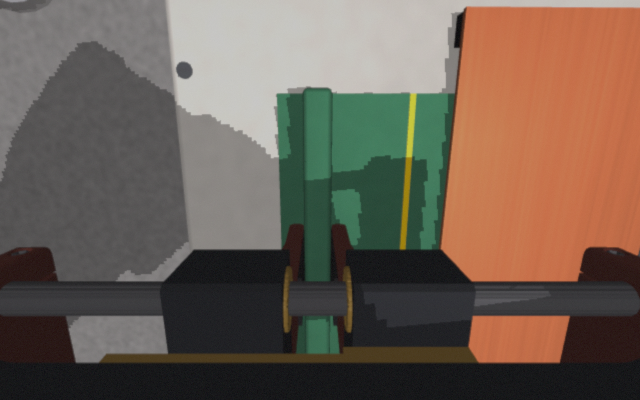

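The leading edge is under the lip, edge at (456,95), and the sheet is undisturbed. Measure the remainder.

```bash
cat > rem.py <<'E'
from h import *
import pickle,sys,cv2
n=sys.argv[1]
c,d=pickle.load(open(f'pics/wrist{n}.pkl','rb'))
p=cv2.imread(f'pics/wrist{n}.png').astype(int)
K=float(env.get_obs()['tcp_pos'][2])
for row in (110,140,240):
    r=p[row];B,G,Rr=r.T
    y=np.where((Rr>110)&(G>90)&(B<80)&(abs(Rr-G)<70))[0];y=y[(y>395)&(y<430)]
    s=np.where((Rr-B>90)&(Rr-G>60))[0];s=s[(s>405)]
    print(row,y.min() if len(y) else None,y.max() if len(y) else None,s[:3])
    if len(y):
        a=ray('w',(y.mean(),row),.034,c);b=ray('w',(s[0]-.5,row),.04,c)
        X=np.array([np.cos(-.104),np.sin(-.104),0]);print('remaining X',(b-a)@X)
E
python3 rem.py 7
```

```text
110 409 414 [456 457 458]
remaining X 0.01935256376205105
140 407 412 [453 454 455]
remaining X 0.019337569745451973
240 401 405 [442 443 444]
remaining X 0.018661419570009163
```

Emit:
{"name": "carry_out", "arguments": {"steps": [{"rx":0,"ry":0,"rz":0,"dx":0,"dy":0.003,"dz":0,"hand":-1},{"rx":0,"ry":0,"rz":0,"dx":0,"dy":0.006,"dz":0,"hand":-1},{"rx":0,"ry":0,"rz":0,"dx":0,"dy":0.009,"dz":0,"hand":-1},{"rx":0,"ry":0,"rz":0,"dx":0,"dy":0.012,"dz":0,"hand":-1},{"rx":0,"ry":0,"rz":0,"dx":0,"dy":0.015,"dz":0,"hand":-1},{"rx":0,"ry":0,"rz":0,"dx":0,"dy":0.017,"dz":0,"hand":-1},{"rx":0,"ry":0,"rz":0,"dx":0,"dy":0.0185,"dz":0,"hand":-1},{"rx":0,"ry":0,"rz":0,"dx":0,"dy":0.0185,"dz":0,"hand":-1},{"rx":0,"ry":0,"rz":0,"dx":0,"dy":0.0185,"dz":0,"hand":-1}]}}

```text
t: 11.3
tcp_pos: [0.5325, 0.2694, 0.0366]
tool_rot: [-0.0, 0.743, 0.669, 0.0]
wrist_force: [-4.0, 0.9, 4.9]
opening: 0.0118
```

```bash
python3 look.py 8 wrist; python3 rem.py 8; python3 -c "
import cv2
p=cv2.imread('pics/wrist8.png');cv2.imwrite('pics/w8c.png',cv2.resize(p[0:250,260:510],None,fx=2.4,fy=2.4,interpolation=cv2.INTER_CUBIC))"
```

```text
q [-0.17   0.64  -0.526  1.801  0.425  0.814 -1.011] tcp [0.53254965 0.26939851 0.03658136] f [-3.98797043  0.90959386  4.92490731] t 11.3
tool y yaw -0.10486956453970558 tilt 8.159096081697203e-05
shift [-0.0005 -0.0581 -0.0014] turn [-0.   -0.   -0.05]
110 409 418 [418 419 420]
remaining X 0.0007012893589827163
140 407 412 [417 418 419]
remaining X 0.0017159231320046933
240 401 427 [427 428 429]
remaining X 0.00852379869630766
```

View pics/w8c.png

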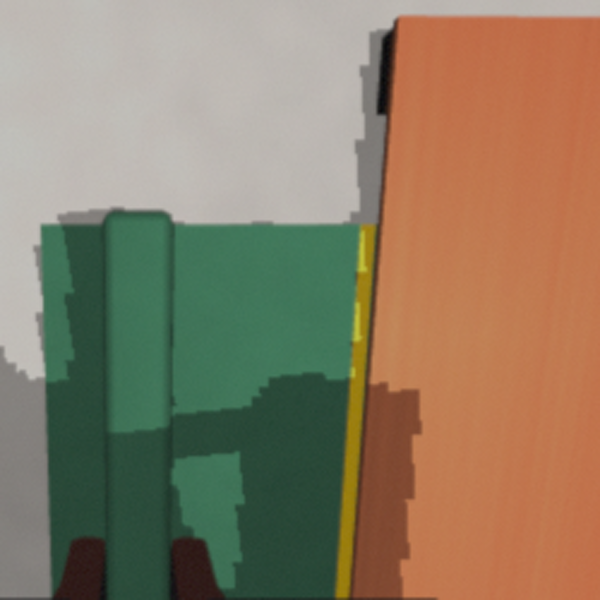

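The yellow line is at the lip, about 1 mm to go. Nudge in 1 mm, then press.

Emit:
{"name": "carry_out", "arguments": {"steps": [{"rx":0,"ry":0,"rz":0,"dx":0,"dy":0.001,"dz":0,"hand":-1},{"rx":0,"ry":0,"rz":0,"dx":0,"dy":0.001,"dz":0.0002,"hand":-1},{"rx":0,"ry":0,"rz":0,"dx":0,"dy":0.001,"dz":0.0004,"hand":-1},{"rx":0,"ry":0,"rz":0,"dx":0,"dy":0.001,"dz":0.0004,"hand":-1},{"rx":0,"ry":0,"rz":0,"dx":0,"dy":0.001,"dz":0.0004,"hand":-1},{"rx":0,"ry":0,"rz":0,"dx":0,"dy":0.001,"dz":0.0004,"hand":-1},{"rx":0,"ry":0,"rz":0,"dx":0,"dy":0.001,"dz":0.0004,"hand":-1},{"rx":0,"ry":0,"rz":0,"dx":0,"dy":0.001,"dz":0.0004,"hand":-1}]}}

```text
t: 12.15
tcp_pos: [0.5332, 0.2694, 0.0366]
tool_rot: [-0.0, 0.743, 0.669, -0.0]
wrist_force: [-6.6, -0.1, 9.6]
opening: 0.0117
```

```bash
python3 look.py 9 wrist side top
python3 - <<'E'
import cv2
from h import *
import pickle
p=cv2.imread('pics/wrist9.png');a=cv2.resize(p[0:250,260:510],(400,400),interpolation=cv2.INTER_CUBIC)
q=cv2.imread('pics/side9.png')[195:315,180:310];q=cv2.resize(q,(400,370),interpolation=cv2.INTER_CUBIC)
o=np.zeros((400,800,3),np.uint8);o[:,:400]=a;o[:370,400:]=q;cv2.imwrite('pics/c9.png',o)
f=[env.get_obs()['wrist_force']];print(f)
E
```

```text
q [-0.17   0.641 -0.526  1.8    0.425  0.815 -1.01 ] tcp [0.53316989 0.26935912 0.03656944] f [-6.61192347 -0.05814953  9.58149566] t 12.15
tool y yaw -0.10457064358660227 tilt 0.0003055002635267407
shift [-0.0005 -0.0587 -0.0014] turn [-0.01  0.01 -0.03]
[array([-6.07693402, -0.29007937,  9.77466986])]
```

View pics/c9.png

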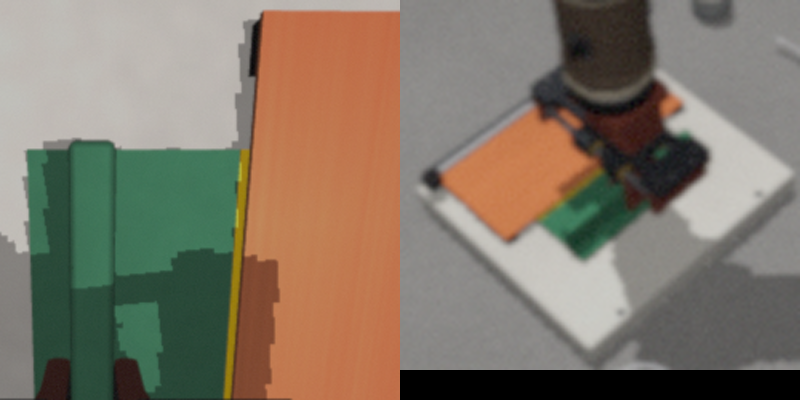

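View pics/top9.png

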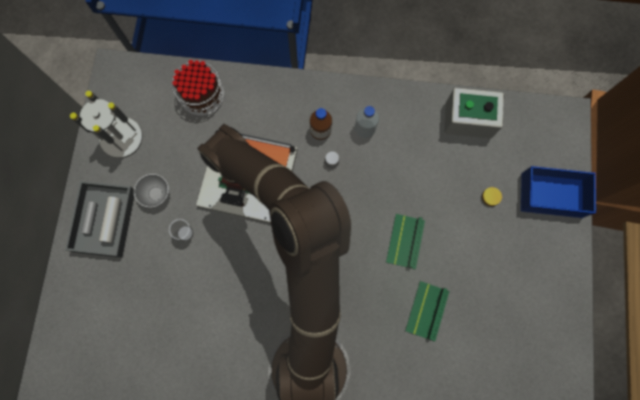

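Strip in place: the line lies at the lip along its whole visible length, the sheet is down and the bystanders have not moved. The wrist reads +9.6 N, and the free-hanging strip read about -2.8 N, so about 12.4 N bears on the panel. Hand in.

Run:
```python
from rig import env
print(env.finish_job()); o=env.get_obs();print(o['t'],o['wrist_force'],o['tcp_pos'],o['opening'])
```

```text
the job is handed in; nothing more can be done
None
the job is handed in; nothing more can be done
```

I took the farthest green strip by its seam and slid its leading edge under the copper lip. I handed the job in at about 12 s, still gripping at 50 N and pressing. Nothing was reported back on whether it passed.

| Check | Last reading |
|---|---|
| Yellow line to lip | within about 1–2 mm |
| Midway along the lip | within about 2 mm |
| Squareness | tool yaw within 0.001 rad of the lip |
| Tool tilt | under 0.001 rad |
| Height | TCP stayed at 36.6 mm through pressing, which fits the strip lying flat |
| Press on the panel | about 12.4 N (wrist reading plus the strip's weight) |
| Sheet and bystanders | look unmoved in the last pictures |

- **Not measured directly:** I judged the sheet's hinge angle and the trailing edge's flatness only from pictures and the tool pose.
- **Disagreement:** the top and wrist cameras differed by about 4 mm in y. I used the wrist camera.
- **Refused move:** the first move call was rejected because its rows left out fields, and nothing moved.

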